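Show a hand stamp to the phone camera

TASK

Draw the stamp with the flat bar handle out through the open front of its slot in the rack. Then hold it up to the phone's lens for a check picture: the middle of its printing face 12 cm straight out from the lens, face square to the lens, long edges in line with the phone's long edges (either way round). Finish while still holding it there, motionless and clear of everything, without bumping the phone, moving the mug, stapler or coffee cup, or displacing the two round stamps.

Things in the scene. Friction and masses are not known exactly. Their poses are not given: they have to be found in the camera images.
- stamp_handle (a point): Wanted stamp, 56-112 g, 86 mm tall, upright in any of the slots: centre of its dark wooden bar handle (38 mm along x, 18 along y, 44 tall). Below the handle: collar 28 mm wide, 4 thick, resting on the rack plate; neck 10 mm wide, 18 long; head 52 (x) x 34 (y) x 20 mm, its underside (printing face) 64 mm below this point. z: from face up to handle. x within 0.2 rad of the rack's x.
- stamp_face (a point): The centre of that stamp's flat rectangular black rubber printing face (52 mm along x, 34 mm along y); z points from the face up to the handle, i.e. away from what the face looks at.
- rack: Fixed wooden rack; origin under its centre, z up. Top plate 95 (x) x 280 (y) x 8 mm, its top 100 mm up, on side and back walls. Slots 15 mm wide at y = -90, 0, 90 mm run along x, open at the front edge x = -47.5 mm (robot side); necks start within 5 mm of x = 0. Heads hang 10 mm under the plate: a stamp lifts a few mm at most and leaves only along -x; head clear of the plate after 80 mm.
- round1_knob (a point): Bystander: round-knobbed stamp, knob 30 mm across, in another slot; centre of the knob, 26 mm above the rack plate (the knob's top 44 mm above it). Round head 40 mm across.
- round2_knob (a point): Bystander: a second round-knobbed stamp, the same, in the remaining slot.
- dock: Fixed grey phone dock, 140 (x) x 88 (y) mm, origin under its centre, z up. The phone (150 x 72 x 8 mm) is fixed on it, its long edges along the dock's x in plan, sloping up towards +x at 30 degrees, so that the screen looks up and leans towards the robot. Highest edge about 90 mm above the table.
- lens (a point): The phone's lens, on the midline of its screen, 13 mm from its upper end, about 84 mm above the table. z points straight out of the screen along the line of sight (30 degrees from vertical, leaning to the dock's -x); x along the phone's long edges towards its upper end; y across it.
- view (a point): The point in the air 120 mm straight out from the lens (along its z), where the centre of the printing face belongs; axes as the lens.
- mug_mid (a point): Bystander: green mug, 84 mm across, 92 mm tall; the point on its axis half-way up.
- stapler_mid (a point): Bystander: stapler, 135 x 34 x 52 mm, lying along its x; its centre.
- coffee_mid (a point): Bystander: white lidded coffee cup, 82 mm across, 112 mm tall; the point on its axis half-way up.
- stamp: The same wanted stamp as a whole; origin at the centre of its printing face, axes as stamp_handle.
Things that resemble listed ones, but are neither listed nor needed, are in the scene too. Leave any turquoise look-alike of the stamp alone.

How it is judged:
On the way:
1. the bar-handled stamp, held by the fingers, has been drawn out through the front of its slot, clear of the rack (x of stamp_handle in the frame of rack below -0.076 m and contact force between stamp and the fingers above 1 N and contact force between stamp and rack below 0.3 N), for 0.1 s.
At the end, for the whole second after the job is handed in: Stamp gripped, still, clear of rack and phone; face centre within 25 mm of the point 120 mm out from the lens and over 140 mm up, face towards the lens and square within 0.2 rad, long edges within 0.25 rad of the phone's; round stamps, mug, stapler, coffee cup moved under 30 mm (distance between stamp_face and view below 0.025 m and angle between the z axis of stamp_face and the z axis of lens, either way round below 0.2 rad and angle between the x axis of stamp_face and the x axis of lens, either way round below 0.25 rad and z of stamp_handle in the frame of lens above 0.15 m and height (world z) of stamp_face above 0.14 m and contact force between stamp and the fingers above 1 N and contact force between stamp and rack below 0.1 N and contact force between stamp and dock below 0.1 N and linear speed of stamp below 0.02 m/s and not (distance of round1_knob from where it was at the start of the episode above 0.03 m) and not (distance of round2_knob from where it was at the start of the episode above 0.03 m) and not (distance of mug_mid from where it was at the start of the episode above 0.03 m) and not (distance of stapler_mid from where it was at the start of the episode above 0.03 m) and not (distance of coffee_mid from where it was at the start of the episode above 0.03 m)); the arm keeps its last pose, push and grip.
It fails at once if a round stamp is knocked or taken from its place (moved over 30 mm) (distance of any of round1_knob, round2_knob from where it was at the start of the episode above 0.03 m).
It fails at once if the mug, stapler or coffee cup is moved over 30 mm (distance of any of mug_mid, stapler_mid, coffee_mid from where it was at the start of the episode above 0.03 m).
It fails at once if the phone or its dock is bumped (over 3 N) (contact force between dock and anything else above 3 N).
It also fails if it takes over 45 s, if anything falls off the work surface, if the arm or the gripper's body presses on something with over 40 N, if the wrist force passes 120 N, or if a joint passes its speed limit or range.

ROBOT

A 6-joint arm with a two-finger parallel gripper is mounted at the origin on the work surface. World frame = base frame: x ahead of the robot, y to its left, z up, the work surface at z = 0. Lengths are in m, angles in rad, forces in N, time in s.
With the tool pointing down it reaches from about 0.375 to 0.9 m from the base axis. Payload 3.1 kg.
Tool frame: the origin (TCP) lies at the very end of the fingers, on their centre line; the grasp point (between the pads) lies 19 mm behind it; z points along the fingers, y is the line along which they close (so a half turn about z gives the same grasp; the last joint's range is limited). The gripper opens to 87 mm and grips with 3 to 60 N. Pads are 19 mm wide; open, the fingers measure 117 mm over their backs; the gripper's body (75 mm by 190 mm) begins 51 mm behind the grasp point.
Start: joints at [-1.444, 0.527, 1.433, -0, 1.181, -0.178], TCP at [0.188, -0.596, 0.189] pointing down, gripper open.
Joint ranges: [-3.08, 3.08], [-0.75, 2.2], [0.22, 2.44], [-1.43, 4.57], [0, 2.65], [-2.85, 2.85]. Speed limits (rad/s): [2.79, 2.79, 3.14, 3.14, 3.14, 3.14].

INTERFACE

Orientations are given as a unit quaternion [x, y, z, w].
In Python, from rig import status, viewer, robot gives the robot as it stands.
- The arm moves only by the tool arm_command, never from a script. Its arguments are lists of equal length, an entry for each row: "delta_rot": the turn, a rotation vector about the tool's x, y, z in degrees, a list of three; "delta_pos": the shift along the tool's x, y, z in m, a list of three; "gripper": the closure, from -1 (fully open) to 1 (shut). In form: {"delta_rot": [[rx, ry, rz], ...], "delta_pos": [[dx, dy, dz], ...], "gripper": [gripper, ...]}. A call has 1 to 12 rows; each row is the pose to reach, as a shift and turn from the pose commanded when the call began, along the tool's axes at that moment; what a row does not reach only later rows make up. A row lasts 1/12 s, in which the tool goes at most 41.7 mm and 7.16 degrees, less where a joint would pass 70% of its speed; a pose out of reach is approached as far as the arm can. A call with a gripper value outside its range is refused whole. The fingers move at their own pace and stop on an object; "grip_force" is the grip in N (left out, the last holds). Time passes only in rows, so rows that repeat a pose let the fingers close. It gives the time, the measured TCP pose, the force, the opening and the grip force at its end, in the units of the state.
- status.get_obs(): the state, without advancing time (a new reading comes with each control period).
- viewer.camera(name): name is "scene" or "top" or "wrist"; returns a dict with "pixels" (420x560x3 uint8, blue, green, red), "fx", "fy", "cx", "cy" (pixels), "k1" (the pictures are not rectified: a ray, as slopes to the right and down, at radius r is drawn at 1 + k1 r^2 times it, then the intrinsics apply), "pose" (4x4, takes a point from camera to world coordinates); the wrist camera has in their place "mount" (4x4, takes a point from camera to tool coordinates, whose origin is the TCP and whose axes are the flange's). Camera axes: x right, y down, z forward; pixel columns grow to the right and rows downward; lengths in m; the calibration is good to about 2 mm. A picture is of the moment at which its call begins: read the wrist's pose just before it. There is no depth.
- robot.hand_in(): hands the job in; it is judged then, once.
The state is a dict: "time": time; "q": joint angles; "joint_velocities": joint speeds; "joint_torque": joint torques, N m; "position": TCP position; "tool_rot": TCP orientation; "ft_force": force on the tool from outside, world axes, zero at the start; "moment": the same for the moment, N m; "grip_width": finger opening in m; "grip_force": force on a finger pad.
Only numpy, scipy, OpenCV 4.12 (cv2) and the standard library are available. Lean on these libraries where they do the work, as an engineer would, in place of code of your own. Each camera call takes 0.05 s, during which the arm holds its last target. There are 200 camera calls.

## Working session

There is one attempt and no reset: what is moved stays moved. The work goes in short steps, Python scripts to look and compute and a tool call to move; the robot and the scene stay as the last step left them, time stands still between calls to the robot, and variables do not carry over. Pictures are saved under pics/ and viewed, at most 10 in all, crops included, and the job is handed in when it is done.

Besides the shell and the picture viewer there is one more tool, called after "Call:" in YAML: its name, and indented under it one key for each argument. arm_command: Moves the arm, as the interface text tells. Its arguments: {"type":"object","properties":{"delta_rot":{"type":"array","items":{"type":"array","items":{"type":"number"}}},"delta_pos":{"type":"array","items":{"type":"array","items":{"type":"number"}}},"gripper":{"type":"array","items":{"type":"number"}},"grip_force":{"type":"number"}},"required":["delta_rot","delta_pos","gripper"]}

```bash
ls; mkdir -p pics; cat > h.py <<'E'
import numpy as np, cv2, pickle
from scipy.spatial.transform import Rotation as R
from rig import status, viewer, robot
def grab(name, tag):
    s=status.get_obs(); c=viewer.camera(name)
    cv2.imwrite(f'pics/{tag}.png',c['pixels'])
    if 'mount' in c:
        T=np.eye(4);T[:3,:3]=R.from_quat(s['tool_rot']).as_matrix();T[:3,3]=s['position'];c['pose']=T@np.array(c['mount'])
    c['pose']=np.array(c['pose'])
    pickle.dump(c,open(f'pics/{tag}.pkl','wb')); return c
def load(tag): return pickle.load(open(f'pics/{tag}.pkl','rb'))
def ray(c,u,v):
    d=np.array([(u-c['cx'])/c['fx'],(v-c['cy'])/c['fy']]);p=d.copy()
    for _ in range(30): p=d/(1+c['k1']*(p@p))
    r=c['pose'][:3,:3]@np.array([p[0],p[1],1]);return c['pose'][:3,3],r/np.linalg.norm(r)
def atz(c,u,v,z):
    o,r=ray(c,u,v);return o+r*(z-o[2])/r[2]
def proj(c,P):
    q=c['pose'][:3,:3].T@(np.array(P)-c['pose'][:3,3]);p=q[:2]/q[2];p=p*(1+c['k1']*(p@p))
    return np.array([c['fx']*p[0]+c['cx'],c['fy']*p[1]+c['cy']])
def tri(obs):
    A=np.zeros((3,3));b=np.zeros(3)
    for c,u,v in obs:
        o,r=ray(c,u,v);M=np.eye(3)-np.outer(r,r);A+=M;b+=M@o
    return np.linalg.solve(A,b)
E
python3 - <<'E'
from h import *
a=grab('scene','s0');b=grab('top','t0')
for c in(a,b): print(c['fx'],c['k1'],c['pose'].round(3).tolist())
s=status.get_obs();print(s)
E
```

```text
pics
383.2175577740082 0.014566265258379917 [[-0.322, 0.732, -0.601, 1.185], [0.947, 0.242, -0.212, 0.244], [-0.01, -0.637, -0.77, 0.932], [0.0, 0.0, 0.0, 1.0]]
451.5029949530638 0.0105242833122526 [[0.017, -0.989, 0.148, 0.387], [-1.0, -0.02, -0.021, 0.047], [0.024, -0.148, -0.989, 1.258], [0.0, 0.0, 0.0, 1.0]]
{'time': 0.1, 'q': array([-1.44350470e+00,  5.28367415e-01,  1.43381519e+00,  3.64080020e-06,
        1.18139931e+00, -1.78486197e-01]), 'joint_velocities': array([ 2.34935463e-03, -1.05552214e-03, -2.91705021e-03,  1.81615209e-05,
       -9.36594642e-04, -3.54926210e-04]), 'joint_torque': array([-1.12189714e-04, -4.40985703e+01, -1.77151322e+01,  6.34379452e-02,
        5.33634145e-02, -5.67265624e-05]), 'position': array([ 0.1880879 , -0.59524309,  0.18796007]), 'tool_rot': array([ 9.88334856e-01,  1.52293216e-01,  2.71399683e-05, -9.94262570e-04]), 'ft_force': array([-0.40027044,  0.5166843 ,  0.5904226 ]), 'moment': array([ 0.00862147,  0.05022131, -0.01211459]), 'grip_force': 0.0, 'grip_width': 0.08718054684602917}
```

View pics/s0.png

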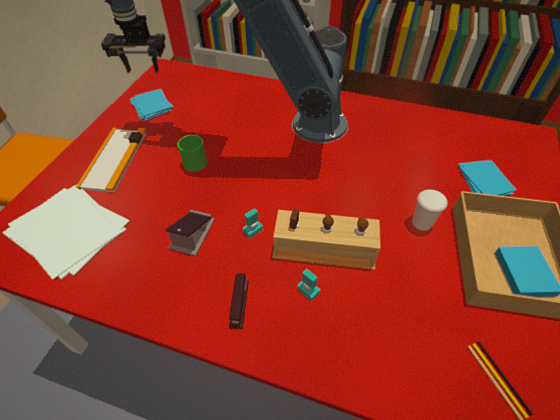

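View pics/t0.png

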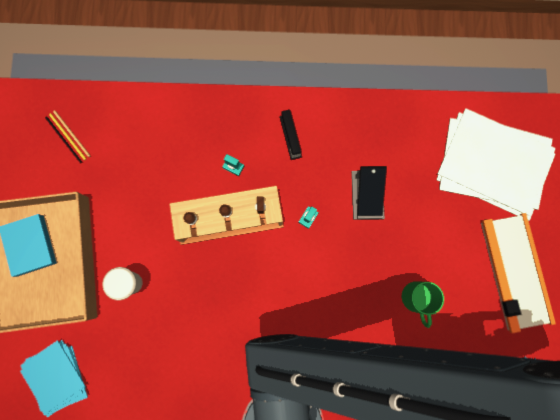

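Scene view: the rack's dark handles are at (294,218), (327,223) and (362,227), with turquoise look-alikes at (252,222) and (309,284). The phone is at (190,228), the stapler at (239,300), the mug at (192,153) and the cup at (429,210). In the top view the rack handles are at (261,205), (226,210) and (190,217), with turquoise at (233,164) and (309,216). By its shape, the handle at scene (294,218) / top (261,205) looks like the bar. I'll check it in a close crop.

```bash
python3 - <<'E'
import cv2,numpy as np
s=cv2.imread('pics/s0.png');t=cv2.imread('pics/t0.png')
f=lambda im,x,y,w,h,k:cv2.resize(im[y:y+h,x:x+w],None,fx=k,fy=k,interpolation=cv2.INTER_CUBIC)
a=f(s,160,195,230,85,3.4)[:, :782];b=f(t,160,155,230,90,3.4)[:, :782]
cv2.imwrite('pics/crop1.png',np.vstack([a,b]));print(a.shape,b.shape)
E
```

```text
(289, 782, 3) (306, 782, 3)
```

View pics/crop1.png

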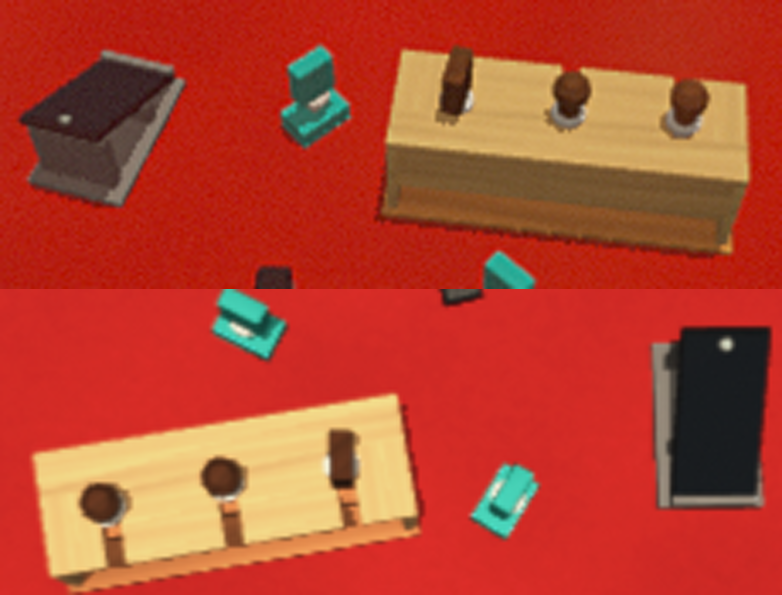

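The crop confirms the choice: the flat bar handle is in the rack slot nearest the phone, and the other two slots hold round knobs. Next I'll work out the poses.

```bash
python3 - <<'E'
from h import *
s=load('s0');t=load('t0')
S=lambda x,y:(s,160+x/3.4,195+y/3.4); T=lambda x,y:(t,160+x/3.4,155+(y-289)/3.4)
C=[atz(*T(*p),.1) for p in[(33,455),(396,395),(418,530),(50,577)]]
print('plate',np.round(C,3).tolist(),np.mean(C,0).round(4))
D=[atz(*S(*p),.1) for p in[(748,83),(401,51),(385,145),(748,180)]]
print('plateS(front-left..)',np.round(D,3).tolist(),np.mean(D,0).round(4))
H=[atz(*T(*p),.148) for p in[(330,432),(355,430),(357,487),(331,487)]]
print('handle',np.round(H,3).tolist(),np.mean(H,0).round(4))
print('handle S top',[atz(*S(*p),.148).round(3).tolist() for p in[(452,47),(472,50),(468,80),(443,78)]])
print('lens',tri([T(726,344),S(64,119)]).round(4))
for n,p,q in[('upL',(682,330),(21,120)),('upR',(769,327),(134,138)),('lowR',(769-7,498),(173,68)),('lowL',(672,496),(101,52))]:
  print(n,tri([T(*p),S(*q)]).round(4), atz(*T(*p),.088 if n[0]=='u' else .013).round(4))
for n,z,p,q in[('mug',.092,(423,290),(192,140)),('cup',.112,(121,283),(431,197)),('turq',.09,None,None)]:
  if p: print(n,atz(t,*p,z).round(3),atz(s,*q,z).round(3))
print('turq',atz(*T(512,482),.08).round(3))
E
```

```text
plate [[0.575, 0.306, 0.1], [0.627, 0.031, 0.1], [0.523, 0.012, 0.1], [0.482, 0.288, 0.1]] [0.552  0.1595 0.1   ]
plateS(front-left..) [[0.482, 0.291, 0.1], [0.538, 0.014, 0.1], [0.632, 0.033, 0.1], [0.576, 0.306, 0.1]] [0.5567 0.1608 0.1   ]
handle [[0.589, 0.08, 0.148], [0.591, 0.061, 0.148], [0.548, 0.059, 0.148], [0.548, 0.078, 0.148]] [0.569  0.0695 0.148 ]
handle S top [[0.559, 0.064, 0.148], [0.557, 0.079, 0.148], [0.586, 0.085, 0.148], [0.591, 0.066, 0.148]]
lens [ 0.6778 -0.2285  0.0821]
upL [ 0.6964 -0.2164  0.1057] [ 0.687  -0.1928  0.088 ]
upR [ 0.6783 -0.2166  0.0801] [ 0.6909 -0.2615  0.088 ]
lowR [ 0.5556 -0.238   0.0121] [ 0.5657 -0.2729  0.013 ]
lowL [ 0.5739 -0.2205  0.0473] [ 0.5659 -0.1986  0.013 ]
mug [ 0.366 -0.349  0.092] [ 0.334 -0.361  0.092]
cup [0.371 0.413 0.112] [0.366 0.414 0.112]
turq [ 0.565 -0.061  0.08 ]
```

```bash
cat >> h.py <<'E'
def Rt(yaw,tilt=0):
    # tool x along yaw, pointing down, tilted outwards by tilt (about tool y)
    return R.from_euler('z',yaw)*R.from_euler('x',np.pi)*R.from_euler('y',tilt)
def delta(p,Rg):
    s=status.get_obs();Rc=R.from_quat(s['tool_rot']);
    print('pos',(Rc.inv().apply(np.array(p)-s['position'])).round(4),'rot',np.degrees((Rc.inv()*Rg).as_rotvec()).round(2),'now',s['position'].round(4))
E
python3 - <<'E'
from h import *
s=load('s0');t=load('t0')
S=lambda x,y:(s,160+x/3.4,195+y/3.4); T=lambda x,y:(t,160+x/3.4,155+(y-289)/3.4)
P={}
for n,p,q in[('upL',(682,330),(134,138)),('upR',(769,327),(21,120)),('lowR',(762,498),(101,52)),('lowL',(672,496),(173,68))]:
  P[n]=tri([T(*p),S(*q)]);print(n,P[n].round(4))
print(Rt(0,np.pi/6).as_matrix().round(2).tolist())
c=viewer.camera('wrist');print(np.array(c['mount']).round(3).tolist(),c['fx'])
delta([.47,.05,.30],Rt(.15))
E
```

```text
upL [ 0.6819 -0.1787  0.0868]
upR [ 0.6913 -0.2611  0.0844]
lowR [ 0.5637 -0.2686  0.0215]
lowL [ 0.5635 -0.1948  0.0266]
[[0.87, 0.0, 0.5], [0.0, -1.0, -0.0], [0.5, 0.0, -0.87]]
[[-0.0, -0.963, -0.27, 0.074], [1.0, -0.0, 0.001, 0.0], [-0.001, -0.27, 0.963, -0.197], [0.0, 0.0, 0.0, 1.0]] 352.8634460475444
pos [ 0.4631 -0.5307 -0.1109] rot [-0.09 -0.01  8.93] now [ 0.1881 -0.5954  0.1881]
```

Call:
arm_command:
  delta_rot:
    - [0,0,0]
    - [0,0,0]
    - [0,0,8]
    - [0,0,8]
    - [0,0,8]
    - [0,0,8]
    - [0,0,8]
    - [0,0,8]
    - [0,0,8]
    - [0,0,8]
    - [0,0,8]
    - [0,0,8]
  delta_pos:
    - [0,0,-0.04]
    - [0,0,-0.08]
    - [0.03,-0.02,-0.1]
    - [0.569,-0.518,-0.1]
    - [0.569,-0.518,-0.1]
    - [0.569,-0.518,-0.1]
    - [0.569,-0.518,-0.1]
    - [0.569,-0.518,-0.1]
    - [0.569,-0.518,-0.1]
    - [0.569,-0.518,-0.1]
    - [0.569,-0.518,-0.1]
    - [0.569,-0.518,-0.1]
  gripper: [-1,-1,-1,-1,-1,-1,-1,-1,-1,-1,-1,-1]

```text
time: 1.15
position: [0.3972, -0.2402, 0.2888]
tool_rot: [0.997, 0.083, -0.0, -0.0]
ft_force: [1.2, -0.0, 0.1]
grip_width: 0.087
grip_force: 0.0
```

```bash
python3 - <<'E'
from h import *
delta([.575,.07,.28],Rt(.15))
c=grab('wrist','w0')
E
```

```text
pos [ 0.2265 -0.2766  0.0088] rot [-0.01  0.    0.9 ] now [ 0.3972 -0.2402  0.2888]
```

Call:
arm_command:
  delta_rot:
    - [0,0,0]
    - [0,0,0]
    - [0,0,1]
    - [0,0,1]
    - [0,0,1]
    - [0,0,1]
    - [0,0,1]
    - [0,0,1]
    - [0,0,1]
    - [0,0,1]
    - [0,0,1]
    - [0,0,1]
  delta_pos:
    - [0.226,-0.276,0.01]
    - [0.226,-0.276,0.01]
    - [0.226,-0.276,0.01]
    - [0.226,-0.276,0.01]
    - [0.226,-0.276,0.01]
    - [0.226,-0.276,0.01]
    - [0.226,-0.276,0.01]
    - [0.226,-0.276,0.01]
    - [0.226,-0.276,0.01]
    - [0.226,-0.276,0.01]
    - [0.226,-0.276,0.01]
    - [0.226,-0.276,0.01]
  gripper: [-1,-1,-1,-1,-1,-1,-1,-1,-1,-1,-1,-1]

```text
time: 2.2
position: [0.5734, 0.0667, 0.2784]
tool_rot: [0.997, 0.074, -0.001, 0.0]
ft_force: [0.3, 0.1, 0.1]
grip_width: 0.087
grip_force: 0.0
```

```bash
python3 - <<'E'
from h import *
c=grab('wrist','w1');print(status.get_obs()['position'],proj(c,[.57,.071,.148]))
cv2.imwrite('pics/w1v.png',cv2.resize(c['pixels'],(800,600),interpolation=cv2.INTER_CUBIC))
E
```

```text
[0.57335563 0.06627043 0.27860475] [273.28188416 199.27415038]
```

View pics/w1v.png

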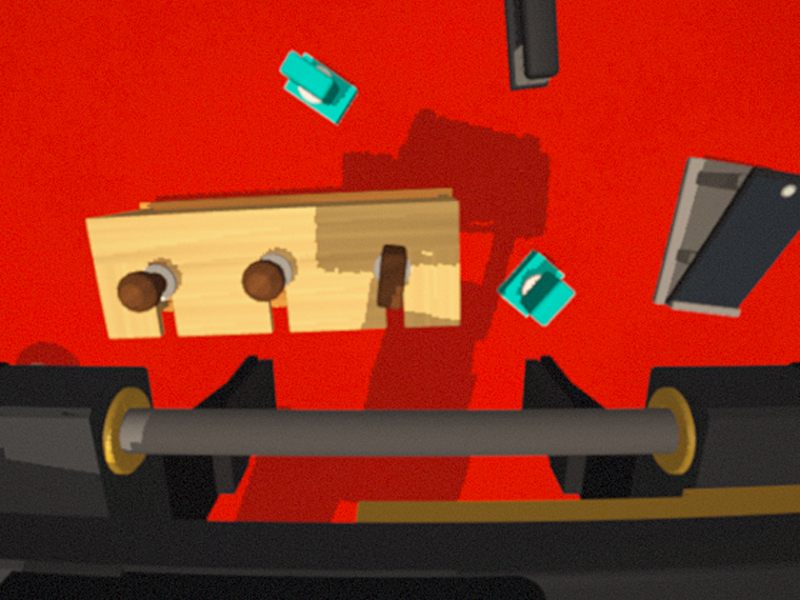

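The wrist view shows the bar handle at about (392,276) in the 800-px picture, with its slot opening below it at (396,328). The round knobs are at (140,290) and (265,280). I'll enlarge the handle for its yaw and centre.

```bash
python3 - <<'E'
import cv2
c=cv2.imread('pics/w1.png');cv2.imwrite('pics/crop2.png',cv2.resize(c[160:235,235:330],None,fx=8,fy=8,interpolation=cv2.INTER_CUBIC))
E
```

```text
(no output)
```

View pics/crop2.png

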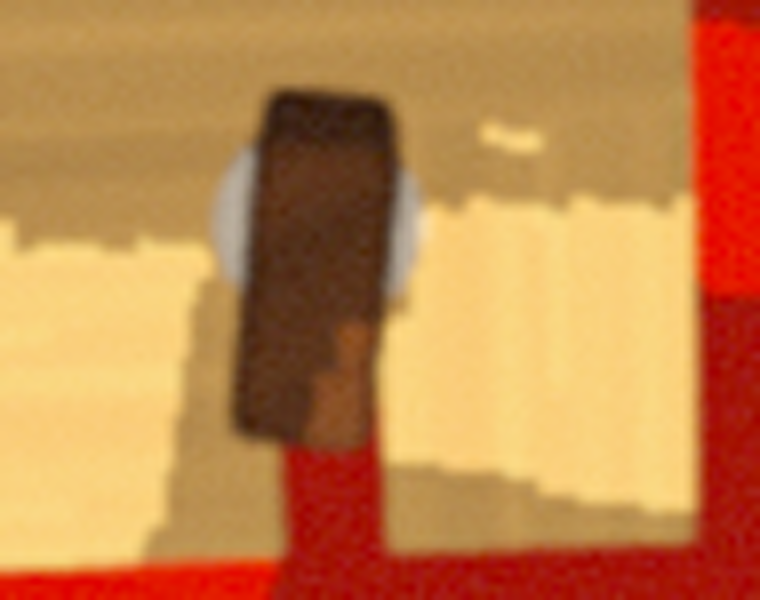

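The top face of the handle spans crop corners (263,142), (393,147), (372,446) and (236,434). The rack's front edge runs from (0,572) to (700,543), and its right edge is at x≈697.

```bash
python3 - <<'E'
from h import *
c=load('w1');W=lambda x,y:(c,235+(x+.5)/8-.5,160+(y+.5)/8-.5)
H=np.array([atz(*W(*p),.148) for p in[(263,142),(393,147),(372,446),(236,434)]])
print(H.round(4).tolist(),H.mean(0).round(4))
for a,b in((3,0),(2,1)): d=H[b]-H[a];print('yaw',np.arctan2(d[1],d[0]),np.linalg.norm(d))
d=H[0]-H[1];print('yaw y',np.arctan2(-d[0],d[1]),np.linalg.norm(d))
print('collar',atz(*W(320,222),.104).round(4))
a=atz(*W(0,575),.1);b=atz(*W(280,562),.1);e=atz(*W(695,545),.1);print('front',a,b,e)
d=a-e;print('rackyaw',np.arctan2(-d[0],d[1]))
print('slot mid',((atz(*W(286,558),.1)+atz(*W(384,552),.1))/2).round(4))
# wrist-cam lens/knobs check vs earlier
print('lens on plane z=.083',atz(c,788*.7,190*.7,.083).round(4))
E
```

```text
[[0.5901, 0.0795, 0.148], [0.5918, 0.0643, 0.148], [0.5554, 0.0613, 0.148], [0.5544, 0.0777, 0.148]] [0.5729 0.0707 0.148 ]
yaw 0.04877298454061573 0.03570868944377904
yaw 0.0827905853051065 0.03652177770656595
yaw y 0.10944410521653612 0.015243530451376901
collar [0.5728 0.0707 0.104 ]
front [0.5155705  0.10768838 0.1       ] [0.52328976 0.06911047 0.1       ] [0.53432134 0.0120663  0.1       ]
rackyaw 0.1936361514628768
slot mid [0.5254 0.0617 0.1   ]
lens on plane z=.083 [ 0.6785 -0.2313  0.083 ]
```

```bash
python3 - <<'E'
from h import *
delta([.573,.071,.111],Rt(.07))
E
```

```text
pos [ 0.0005 -0.0048  0.1676] rot [0.02 0.07 4.46] now [0.5734 0.0663 0.2786]
```

Call:
arm_command:
  delta_rot:
    - [0,0,3]
    - [0,0,4.5]
    - [0,0,4.5]
    - [0,0,4.5]
    - [0,0,4.5]
    - [0,0,4.5]
    - [0,0,4.5]
    - [0,0,4.5]
    - [0,0,4.5]
    - [0,0,4.5]
  delta_pos:
    - [0.0005,-0.005,0.02]
    - [0.0005,-0.005,0.04]
    - [0.0005,-0.005,0.06]
    - [0.0005,-0.005,0.08]
    - [0.0005,-0.005,0.095]
    - [0.0005,-0.005,0.105]
    - [0.0005,-0.005,0.11]
    - [0.0005,-0.005,0.11]
    - [0.0005,-0.005,0.11]
    - [0.0005,-0.005,0.11]
  gripper: [-1,-1,-1,-1,-1,-1,-1,-1,-1,-1]

```text
time: 3.08
position: [0.5747, 0.072, 0.17]
tool_rot: [0.999, 0.035, 0.001, 0.0]
ft_force: [-0.6, 0.4, 0.3]
grip_width: 0.0869
grip_force: 0.0
```

```bash
python3 - <<'E'
from h import *
delta([.573,.071,.111],Rt(.07))
c=grab('wrist','w2')
print(proj(c,[.573,.071,.148]))
E
```

```text
pos [-0.0019  0.0008  0.059 ] rot [ 0.02 -0.13 -0.01] now [0.5747 0.072  0.17  ]
[279.55381826 236.16568248]
```

Call:
arm_command:
  delta_rot:
    - [0,0,0]
    - [0,0,0]
    - [0,0,0]
    - [0,0,0]
    - [0,0,0]
    - [0,0,0]
    - [0,0,0]
    - [0,0,0]
    - [0,0,0]
    - [0,0,0]
    - [0,0,0]
    - [0,0,0]
  delta_pos:
    - [-0.002,0.001,0.02]
    - [-0.002,0.001,0.04]
    - [-0.002,0.001,0.053]
    - [-0.002,0.001,0.058]
    - [-0.002,0.001,0.058]
    - [-0.002,0.001,0.058]
    - [-0.002,0.001,0.058]
    - [-0.002,0.001,0.058]
    - [-0.002,0.001,0.058]
    - [-0.002,0.001,0.058]
    - [-0.002,0.001,0.058]
    - [-0.002,0.001,0.058]
  gripper: [-1,-1,-1,-1,-0.4,1,1,1,1,1,1,1]
  grip_force: 25

```text
time: 4.13
position: [0.572, 0.0712, 0.1111]
tool_rot: [0.999, 0.035, 0.0, 0.0]
ft_force: [0.0, 0.3, -0.9]
grip_width: 0.0418
grip_force: 0.0
```

Call:
arm_command:
  delta_rot:
    - [0,0,0]
    - [0,0,0]
    - [0,0,0]
    - [0,0,0]
  delta_pos:
    - [0,0,0]
    - [0,0,0]
    - [0,0,0]
    - [0,0,0]
  gripper: [1,1,1,1]

```text
time: 4.47
position: [0.5718, 0.0712, 0.1108]
tool_rot: [0.999, 0.035, -0.0, -0.0]
ft_force: [-0.6, -0.4, 0.0]
grip_width: 0.0175
grip_force: 25.0
```

```bash
python3 - <<'E'
from h import *
s=status.get_obs();p=s['position'];a=.195
print(s['grip_width'],s['grip_force'],s['ft_force'])
delta(p+[-.11*np.cos(a),-.11*np.sin(a),.004],R.from_quat(s['tool_rot']))
E
```

```text
0.017504724355965187 24.958016574382782 [-0.56347721 -0.44479132  0.02962307]
pos [-0.1091  0.0137 -0.004 ] rot [0. 0. 0.] now [0.5718 0.0712 0.1108]
```

Call:
arm_command:
  delta_rot:
    - [0,0,0]
    - [0,0,0]
    - [0,0,0]
    - [0,0,0]
    - [0,0,0]
    - [0,0,0]
  delta_pos:
    - [0,0,-0.002]
    - [0,0,-0.004]
    - [-0.0099,0.0012,-0.004]
    - [-0.0198,0.0025,-0.004]
    - [-0.0298,0.0037,-0.004]
    - [-0.0397,0.005,-0.004]
  gripper: [1,1,1,1,1,1]

```text
time: 4.97
position: [0.5322, 0.0633, 0.1149]
tool_rot: [0.999, 0.035, 0.0, 0.0]
ft_force: [-0.2, -1.2, -0.4]
grip_width: 0.0175
grip_force: 25.0
```

Call:
arm_command:
  delta_rot:
    - [0,0,0]
    - [0,0,0]
    - [0,0,0]
    - [0,0,0]
    - [0,0,0]
    - [0,0,0]
    - [0,0,0]
    - [0,0,0]
    - [0,0,0]
    - [0,0,0]
  delta_pos:
    - [-0.0099,0.0012,0]
    - [-0.0198,0.0025,0]
    - [-0.0298,0.0037,0]
    - [-0.0397,0.005,0]
    - [-0.0496,0.0062,0]
    - [-0.0595,0.0075,0]
    - [-0.0695,0.0087,0]
    - [-0.0695,0.0087,0]
    - [-0.0695,0.0087,0]
    - [-0.0695,0.0087,0]
  gripper: [1,1,1,1,1,1,1,1,1,1]

```text
time: 5.8
position: [0.4648, 0.0497, 0.1151]
tool_rot: [0.999, 0.035, 0.001, 0.0]
ft_force: [-0.0, 0.1, -0.9]
grip_width: 0.0173
grip_force: 25.0
```

```bash
python3 - <<'E'
from h import *
s=status.get_obs();print(s['position'],s['ft_force'],s['grip_width'])
a=.195;d=s['position'][:2]-[.5545,.160];print('rack x',d@[np.cos(a),np.sin(a)])
c=grab('scene','s1');grab('top','t1')
f=lambda im,x,y,w,h,k:cv2.resize(im[y:y+h,x:x+w],None,fx=k,fy=k,interpolation=cv2.INTER_CUBIC)
cv2.imwrite('pics/crop3.png',f(c['pixels'],150,120,250,185,3.2))
# phone geometry from wrist/early pictures
t=load('t0');sc=load('s0');w=load('w1')
print('lens',tri([(t,160+726/3.4,155+(344-289)/3.4),(sc,160+64/3.4,195+119/3.4),(w,788*.7,190*.7)]))
E
```

```text
[0.4647978  0.04972571 0.11506817] [-0.04306171  0.09586309 -0.87969118] 0.017309034834924287
rack x -0.10936959966603406
lens [ 0.67812908 -0.22854481  0.08403016]
```

View pics/crop3.png

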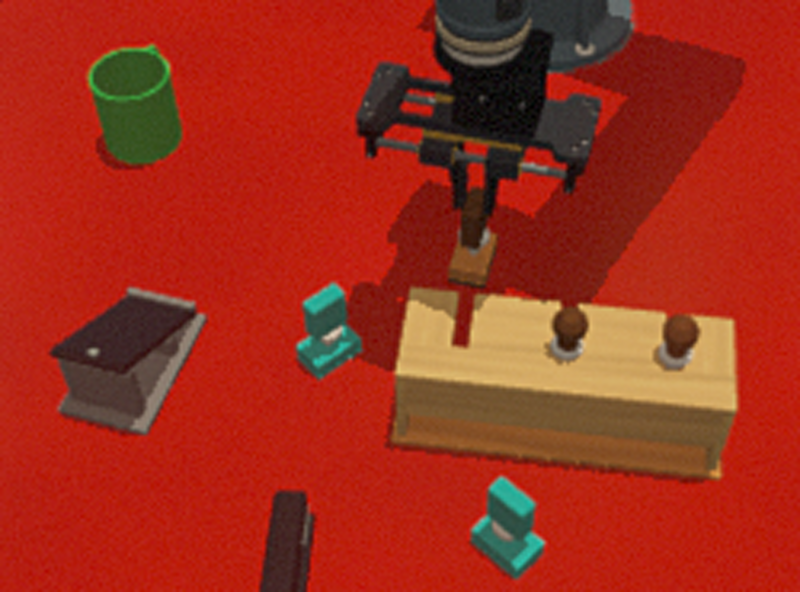

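The stamp is out of its slot at about (473,240) in the crop and hangs upright in the fingers. Both round stamps and the rest of the scene are in place. Next I'll fit the phone pose.

```bash
cat > fit.py <<'E'
from h import *
from scipy.optimize import least_squares
s=load('s0');t=load('t0')
S=lambda x,y:(s,160+x/3.4,195+y/3.4); T=lambda x,y:(t,160+x/3.4,155+(y-289)/3.4)
L=[(0,0),(.013,.036),(.013,-.036),(-.137,-.036),(-.137,.036)]
O=[[T(726,344),T(682,330),T(769,327),T(762,498),T(672,496)],[S(64,119),S(134,138),S(21,120),S(101,52),S(173,68)]]
def RL(y): return R.from_euler('z',y)*R.from_euler('y',-np.pi/6)
def res(p):
    r=[]
    for ob in O:
        for l,(c,u,v) in zip(L,ob): r.append(proj(c,np.array([p[0],p[1],p[3]])+RL(p[2]).apply([*l,0]))-[u,v])
    return np.ravel(r)
f=least_squares(res,[.678,-.2285,.07,.084],loss='soft_l1')
E
python3 - <<'E'
from fit import *
print(f.x,res(f.x).reshape(2,5,2).round(1).tolist())
Z=RL(f.x[2]).apply([0,0,1]);l=np.array([f.x[0],f.x[1],f.x[3]]);print('Z',Z,'view',l+.12*Z)
g=l+.169*Z;print('tcp',g)
delta(g+.05*Z,Rt(f.x[2],np.pi/6));delta(g,Rt(f.x[2],np.pi/6))
E
```

```text
[ 0.67829756 -0.22619716  0.07156097  0.08278364] [[[-0.9, -0.2], [-1.1, -0.1], [0.1, -0.5], [-0.7, 1.1], [0.2, 3.0]], [[0.5, 0.2], [-10.0, -1.0], [-1.2, -0.9], [-0.7, 0.9], [-0.1, 0.7]]]
Z [-0.4987203  -0.03574996  0.8660254 ] view [ 0.61845112 -0.23048716  0.18670669]
tcp [ 0.59401382 -0.23223891  0.22914194]
pos [ 0.0842  0.2904 -0.1573] rot [ 0.03 29.92 -0.08] now [0.4649 0.0498 0.115 ]
pos [ 0.1092  0.2904 -0.114 ] rot [ 0.03 29.92 -0.08] now [0.4649 0.0498 0.115 ]
```

Call:
arm_command:
  delta_rot:
    - [0,0,0]
    - [0,0,0]
    - [0,0,0]
    - [0,0,0]
    - [0,3,0]
    - [0,6,0]
    - [0,10,0]
    - [0,14,0]
    - [0,18,0]
    - [0,22,0]
    - [0,26,0]
    - [0,30,0]
  delta_pos:
    - [0,0,-0.03]
    - [0,0,-0.06]
    - [0,0,-0.1]
    - [0,0,-0.13]
    - [0.008,0.025,-0.15]
    - [0.018,0.06,-0.157]
    - [0.028,0.095,-0.157]
    - [0.038,0.13,-0.157]
    - [0.048,0.165,-0.157]
    - [0.058,0.2,-0.157]
    - [0.068,0.235,-0.157]
    - [0.076,0.265,-0.157]
  gripper: [1,1,1,1,1,1,1,1,1,1,1,1]

```text
time: 6.9
position: [0.5593, -0.2123, 0.2727]
tool_rot: [0.965, 0.034, 0.261, -0.008]
ft_force: [0.2, 0.6, -1.5]
grip_width: 0.0171
grip_force: 25.0
```

```bash
python3 - <<'E'
from fit import *
Z=RL(f.x[2]).apply([0,0,1]);l=np.array([f.x[0],f.x[1],f.x[3]])
delta(l+.169*Z,Rt(f.x[2],np.pi/6));s=status.get_obs();print(s['grip_width'],s['ft_force'])
E
```

```text
pos [0.0067 0.0222 0.0544] rot [ 0.22 -0.26 -0.04] now [ 0.5593 -0.2123  0.2727]
0.017091544920025386 [ 0.16255264  0.58142507 -1.53111526]
```

Call:
arm_command:
  delta_rot:
    - [0,0,0]
    - [0,0,0]
    - [0,0,0]
    - [0,0,0]
    - [0,0,0]
    - [0,0,0]
    - [0,0,0]
    - [0,0,0]
    - [0,0,0]
    - [0,0,0]
  delta_pos:
    - [0.003,0.012,0.01]
    - [0.007,0.022,0.02]
    - [0.007,0.022,0.03]
    - [0.007,0.022,0.04]
    - [0.007,0.022,0.05]
    - [0.007,0.022,0.054]
    - [0.007,0.022,0.054]
    - [0.007,0.022,0.054]
    - [0.007,0.022,0.054]
    - [0.007,0.022,0.054]
  gripper: [1,1,1,1,1,1,1,1,1,1]

```text
time: 7.73
position: [0.593, -0.2286, 0.2293]
tool_rot: [0.965, 0.034, 0.259, -0.009]
ft_force: [0.4, -0.5, -0.9]
grip_width: 0.0172
grip_force: 25.0
```

```bash
python3 - <<'E'
from fit import *
Z=RL(f.x[2]).apply([0,0,1]);l=np.array([f.x[0],f.x[1],f.x[3]])
delta(l+.169*Z,Rt(f.x[2],np.pi/6));s=status.get_obs();print(s['grip_width'],s['ft_force'])
a=grab('scene','s2');b=grab('wrist','w3')
# expected head: face corners and handle top corners
Q=RL(f.x[2])
P=[l+Q.apply([x,y,.12+z]) for x,y,z in[(.026,.017,0),(.026,-.017,0),(-.026,-.017,0),(-.026,.017,0),(.026,.017,.02),(.026,-.017,.02),(.019,.009,.086),(.019,-.009,.086)]]
im=cv2.resize(a['pixels'][150:270,130:270],None,fx=5,fy=5,interpolation=cv2.INTER_CUBIC)
for p in P:
    u=(proj(a,p)-[130,150]+.5)*5; cv2.circle(im,tuple(int(i) for i in u),2,(255,255,0),-1)
cv2.imwrite('pics/crop4.png',im)
E
```

```text
pos [0.0006 0.0037 0.0005] rot [ 0.07 -0.04 -0.02] now [ 0.593  -0.2286  0.2293]
0.017244881701488683 [ 0.44641255 -0.46624853 -0.91853673]
```

View pics/crop4.png

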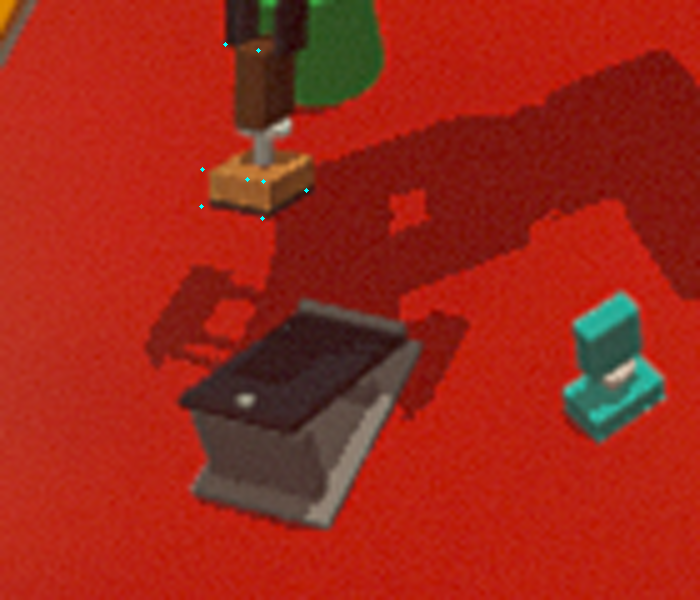

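The stamp head, at about (262,183) in the crop, lies within about 2 image px of the predicted outline. It is square over the lens and well clear of the phone. One small correction, a pause to settle, then I'll hand in.

Call:
arm_command:
  delta_rot:
    - [0,0,0]
    - [0,0,0]
    - [0,0,0]
    - [0,0,0]
    - [0,0,0]
    - [0,0,0]
  delta_pos:
    - [0.0005,0.002,0]
    - [0.0005,0.003,0]
    - [0.0005,0.003,0]
    - [0.0005,0.003,0]
    - [0.0005,0.003,0]
    - [0.0005,0.003,0]
  gripper: [1,1,1,1,1,1]

```text
time: 8.33
position: [0.5934, -0.2318, 0.2288]
tool_rot: [0.965, 0.034, 0.259, -0.009]
ft_force: [0.5, 0.2, -0.2]
grip_width: 0.0169
grip_force: 25.0
```

```bash
python3 - <<'E'
from h import *
s=status.get_obs();print(s['position'],s['grip_force'],abs(s['joint_velocities']).max())
print(robot.hand_in())
E
```

```text
[ 0.59340996 -0.23177706  0.22880379] 24.954932928085327 0.001555137844621164
the job is handed in; nothing more can be done
None
```

I drew the bar-handled stamp out of its slot and handed the job in with it held still, face square to the lens at an estimated 12 cm; the hand-in returned no verdict.

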